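# Fill the tablet canister and hold it in the dock

### The job

Tip all six dummy capsules from the steel scoop into the open canister and stand the empty scoop back upright on the bench. Then bring the canister, by its fin handle if you like, flat on the bench against the dock so that its front bears squarely and centrally on the sprung stop plate, and keep the fingers on it, pressing it there with a steady push of about 10 newtons so a colleague can do up the locking screws. The job finishes while you are still holding and pushing it, never push harder than 25 newtons, and leave the other things on the bench where they are.

Things in the scene. Friction and masses are not known exactly. Their poses are not given: they have to be found in the camera images.
- canister: Grey open-topped plastic canister, loose on the bench: box 100 long (x), 96 wide (y), 60 high, walls 4, about 0.35 kg. Origin: centre of the box's underside, z up; +x out of its flat front face (50 ahead), which goes against the dock and starts roughly towards it (robot's right). Behind, a flat upright fin handle 14 thick (along y) runs from 50 to 106 along -x, 8 to 60 above the bench.
- canister_fin (a point): Grip point in the middle of the canister's fin handle: 80 behind the canister's origin, on its centre line, 45 above the bench. Axes as the canister's.
- dock: Aluminium dock fixed to the bench: block 60 deep, 130 wide, 56 high with two black locking screws on top; in front of it, on the side facing the canister, a black upright sprung stop plate. Origin: on the bench under the middle of the plate's front face at rest; +x is the push direction (from plate to block), z up. The block's front stands 45 behind the resting face.
- plate (a joint): Travel of the sprung stop plate along the dock's +x, m: 0 at rest, 0.025 fully pushed in. The spring is linear: 0.6 N per mm of travel, no preload (10 N at about 17 mm; 15 N at the end stop).
- plate_face (a point): Middle of the front face of the stop plate (90 wide, spanning 4 to 50 above the bench, 8 thick), 27 above the bench; moves with the plate. Axes as the dock's.
- scoop: Stainless-steel scoop standing on the bench with the six capsules in it: round flared cup, 48 across at the foot, 82 at the rim, 55 high, wall 4, about 0.16 kg, and a straight level round bar handle along its -x (roughly towards the robot): 14 thick, its axis 45 above the foot, reaching 136 from the cup's axis. Origin: centre of the foot; z up.
- scoop_grip (a point): Grip point on the scoop's handle: 95 from the cup's axis along -x, 45 above the foot (10 below the rim). Axes as the scoop's.
- capsule0: One of six smooth white dummy capsules, 16 across and 20 long with round ends, 10 g, slippery; they lie in the scoop at the start. Origin: its centre.
- capsule1: One of six smooth white dummy capsules, 16 across and 20 long with round ends, 10 g, slippery; they lie in the scoop at the start. Origin: its centre.
- capsule2: One of six smooth white dummy capsules, 16 across and 20 long with round ends, 10 g, slippery; they lie in the scoop at the start. Origin: its centre.
- capsule3: One of six smooth white dummy capsules, 16 across and 20 long with round ends, 10 g, slippery; they lie in the scoop at the start. Origin: its centre.
- capsule4: One of six smooth white dummy capsules, 16 across and 20 long with round ends, 10 g, slippery; they lie in the scoop at the start. Origin: its centre.
- capsule5: One of six smooth white dummy capsules, 16 across and 20 long with round ends, 10 g, slippery; they lie in the scoop at the start. Origin: its centre.
- carton_tall: Bystander: upright paper medicine carton 35 x 75 x 85 high. Origin: centre of its underside.
- carton_flat: Bystander: medicine carton lying flat, 110 x 55 x 24 high. Origin: centre of its underside.
- pill_bottle: Bystander: white pill jar 48 across, 85 high. Origin: centre of its underside.
- amber_bottle: Bystander: amber bottle 52 across, 100 high. Origin: centre of its underside.
- medicine_cup: Bystander: small empty white cup 48 across, 35 high, without a handle. Origin: centre of its underside.
- red_cap: Bystander: round red cap lying flat, 48 across, 14 high. Origin: centre of its underside.

How it is judged:
On the way, in this order (a step that is already met when the one before it is completed fails the run):
1. all six capsules are in the canister (x of capsule0 in the frame of canister between -0.048 and 0.048 m and y of capsule0 in the frame of canister between -0.046 and 0.046 m and z of capsule0 in the frame of canister between 0.004 and 0.058 m and x of capsule1 in the frame of canister between -0.048 and 0.048 m and y of capsule1 in the frame of canister between -0.046 and 0.046 m and z of capsule1 in the frame of canister between 0.004 and 0.058 m and x of capsule2 in the frame of canister between -0.048 and 0.048 m and y of capsule2 in the frame of canister between -0.046 and 0.046 m and z of capsule2 in the frame of canister between 0.004 and 0.058 m and x of capsule3 in the frame of canister between -0.048 and 0.048 m and y of capsule3 in the frame of canister between -0.046 and 0.046 m and z of capsule3 in the frame of canister between 0.004 and 0.058 m and x of capsule4 in the frame of canister between -0.048 and 0.048 m and y of capsule4 in the frame of canister between -0.046 and 0.046 m and z of capsule4 in the frame of canister between 0.004 and 0.058 m and x of capsule5 in the frame of canister between -0.048 and 0.048 m and y of capsule5 in the frame of canister between -0.046 and 0.046 m and z of capsule5 in the frame of canister between 0.004 and 0.058 m), for 0.2 s.
2. the scoop stands upright on the bench, let go (angle between scoop's own z axis and vertical below 0.15 rad and height (world z) of scoop below 0.006 m and contact force between the fingers and scoop below 0.1 N and linear speed of scoop below 0.02 m/s), for 0.2 s.
At the end, for the whole second after the job is handed in: For the last second: canister pressed on the stop plate with 6-14 N, fingers holding it, centred within 15 mm, square within 0.1 rad, front to the plate, flat on the bench, still; six capsules inside; scoop upright (0.15 rad) on the bench, let go, still (all of step 1 and all of step 2 and contact force between canister and dock between 6 and 14 N and contact force between the fingers and canister above 2 N and y of canister in the frame of dock between -0.015 and 0.015 m and angle between the x axis of canister and the x axis of dock, either way round below 0.1 rad and x of canister in the frame of dock below -0.02 m and x of canister_fin in the frame of dock below -0.09 m and height (world z) of canister below 0.006 m and angle between canister's own z axis and vertical below 0.06 rad and linear speed of canister below 0.01 m/s); the arm keeps its last pose, push and grip.
It fails at once if the canister is pushed against the dock with more than 25 N (contact force between canister and dock above 25 N).
It fails at once if one of the other things on the bench (cartons, bottles, cup, cap) is moved more than 25 mm (distance of any of carton_tall, carton_flat, pill_bottle, amber_bottle, medicine_cup, red_cap from where it was at the start of the episode above 0.025 m).
It also fails if it takes over 72 s, if anything falls off the work surface, if the arm or the gripper's body presses on something with over 40 N, if the wrist force passes 120 N, or if a joint passes its speed limit or range.

### The arm

A 6-joint arm with a two-finger parallel gripper is mounted at the origin on the work surface. World frame = base frame: x ahead of the robot, y to its left, z up, the work surface at z = 0. Lengths are in m, angles in rad, forces in N, time in s.
With the tool pointing down it reaches from about 0.425 to 0.95 m from the base axis. Payload 3.5 kg.
Tool frame: the origin (TCP) lies at the very end of the fingers, on their centre line; the grasp point (between the pads) lies 19 mm behind it (ctrl.pinch_z is the distance from the TCP to the grasp point, in m); z points along the fingers, y is the line along which they close (so a half turn about z gives the same grasp; the last joint's range is limited). The gripper opens to 85 mm and grips with 20 to 120 N. Pads are 22 mm wide; open, the fingers measure 114 mm over their backs; the gripper's body (76 mm by 85 mm) begins 54 mm behind the grasp point. The pads swing forward as they close: fully open they stand 13 mm farther back than shut.
Start: joints at [1.136, 0.286, 1.577, -0, 1.279, -0.15], TCP at [0.19, 0.648, 0.231] pointing down, gripper open.
Joint ranges: [-2.77, 2.77], [-0.9, 2.22], [0.21, 2.48], [-1.53, 4.67], [0.24, 2.81], [-2.84, 2.84]. Speed limits (rad/s): [2.79, 2.79, 3.14, 3.14, 3.14, 3.14].

### API

Orientations are given as a unit quaternion [x, y, z, w].
In Python, from plant import ctrl gives the robot as it stands. The module is installed in compiled form; this text tells all that it offers.
- The arm moves only by the shell command python3 -m crank 'ROWS' [OPENING] [FORCE]. ROWS is JSON, a list of rows, each a list of 6 numbers: the shift along the tool's x, y, z in cm, then the turn, a rotation vector about the tool's x, y, z in rad. In form: [[tx, ty, tz, rx, ry, rz], ...]. A call has 1 to 10 rows; each row is the pose to reach, as a shift and turn from the pose commanded when the call began, along the tool's axes at that moment; what a row does not reach only later rows make up. A row lasts 1/10 s, in which the tool goes at most 50 mm and 8.59 degrees, less where a joint would pass 70% of its speed; a pose out of reach is approached as far as the arm can. A call with a gripper value outside its range is refused whole. OPENING is the opening, from 0 (shut) to 1 (fully open), set as the call begins (- or left out, the last holds). The fingers move at their own pace and stop on an object; FORCE is the grip in N (left out, the last holds). Time passes only in rows, so rows that repeat a pose let the fingers close. It gives the time, the measured TCP pose, the force, the opening and the grip force at its end, in the units of the state.
- ctrl.get_state(): the state, without advancing time (a new reading comes with each control period).
- ctrl.read_camera(name): name is "side" or "top"; returns (picture, depth): 480x640x3 uint8, blue, green, red; 480x640 float32, m along the optical axis (not along the pixel's ray), 0 where there is no reading.
- ctrl.camera_info(name): a dict with "K" (3x3 intrinsics, pixels), "k1" (the pictures are not rectified: a ray, as slopes to the right and down, at radius r is drawn at 1 + k1 r^2 times it, then the intrinsics apply), "origin" and "orientation" of the camera in the world. Camera axes: x right, y down, z forward; pixel columns grow to the right and rows downward; lengths in m; the calibration is good to about 2 mm. A picture is of the moment at which its call begins. camera_info takes no time and is no camera call.
- ctrl.sign_off(): hands the job in; it is judged then, once.
The state is a dict: "time": time; "qpos": joint angles; "dq": joint speeds; "joint_efforts": joint torques, N m; "eef_pos": TCP position; "tcp_rot": TCP orientation; "contact_force": force on the tool from outside, world axes, zero at the start; "wrist_torque": the same for the moment, N m; "opening": opening from 0.0 (shut) to 1.0 (fully open); "finger_force": force on a finger pad.
Only numpy, scipy, OpenCV 4.12 (cv2) and the standard library are available. Lean on these libraries where they do the work, as an engineer would, in place of code of your own. Each camera call takes 0.05 s, during which the arm holds its last target. There are 200 camera calls.

## Working session

There is one attempt and no reset: what is moved stays moved. The work goes in short steps, Python scripts to look and compute and a shell command to move; the robot and the scene stay as the last step left them, time stands still between calls to the robot, and variables do not carry over. Pictures are saved under pics/ and viewed, at most 10 in all, crops included, and the job is handed in when it is done.

```bash
mkdir -p pics; cat > h.py <<'E'
import numpy as np, cv2
from scipy.spatial.transform import Rotation as R
from plant import ctrl
def cloud(name):
    im,d=ctrl.read_camera(name); c=ctrl.camera_info(name)
    K=np.array(c["K"],float); k=c["k1"]
    v,u=np.mgrid[0:480,0:640].reshape(2,-1).astype(np.float64)
    p=cv2.undistortPoints(np.stack([u,v],1).reshape(-1,1,2),K,np.array([k,0,0,0,0.])).reshape(480,640,2)
    P=np.dstack([p[...,0]*d,p[...,1]*d,d])
    W=P@R.from_quat(c["orientation"]).as_matrix().T+np.array(c["origin"])
    W[d==0]=np.nan
    return im,W
E
python3 - <<'E'
from h import *
for n in("top","side"):
    im,W=cloud(n); cv2.imwrite(f"pics/{n}0.png",im); np.save(n+"0.npy",W); 
    c=ctrl.camera_info(n); print(n,c["origin"],R.from_quat(c["orientation"]).as_matrix().round(2).tolist(),np.nanmin(W[...,2]),np.isnan(W[...,0]).mean())
s=ctrl.get_state(); print(s)
E
```

```text
top [0.40263643 0.03594858 1.21403191] [[-0.02, -0.99, 0.14], [-1.0, 0.02, -0.01], [0.0, -0.14, -0.99]] -0.7732299110996923 0.00404296875
side [ 0.4348698  -0.89039387  0.76659307] [[0.99, -0.04, 0.09], [-0.1, -0.61, 0.78], [0.02, -0.79, -0.61]] -0.7675368538895497 0.003899739583333333
{'time': 0.1, 'qpos': array([ 1.13599832e+00,  2.87109194e-01,  1.57802998e+00,  3.09543340e-05,
        1.27858590e+00, -1.49993758e-01]), 'dq': array([ 2.02159206e-04, -2.88486122e-03, -4.85749343e-03, -1.14904859e-03,
        7.16529252e-04, -2.97417454e-05]), 'joint_efforts': array([ 7.88710950e-04, -4.07295549e+01, -2.93697345e+01, -1.13089009e-04,
        3.35922014e-03, -6.93361443e-06]), 'eef_pos': array([0.18936414, 0.64728054, 0.23006441]), 'tcp_rot': array([ 1.41925680e-01,  9.89876742e-01, -1.01668830e-03, -3.21520529e-04]), 'contact_force': array([-0.04233146,  0.06448774, -0.3785009 ]), 'wrist_torque': array([ 0.03805752, -0.00197398,  0.06134605]), 'finger_force': 0.0, 'opening': 0.9949203547789476}
```

View pics/top0.png

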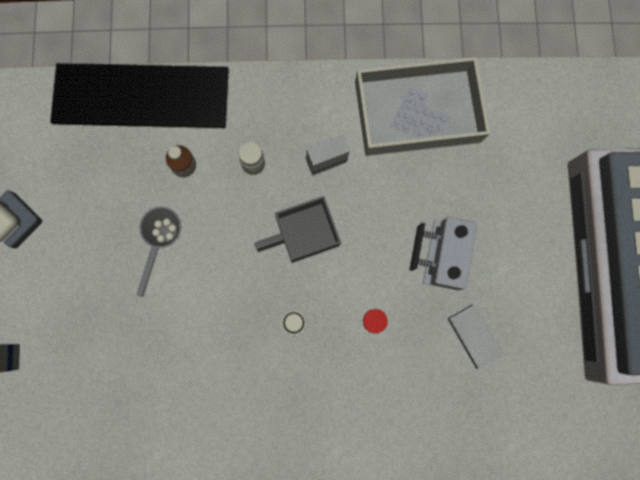

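View pics/side0.png

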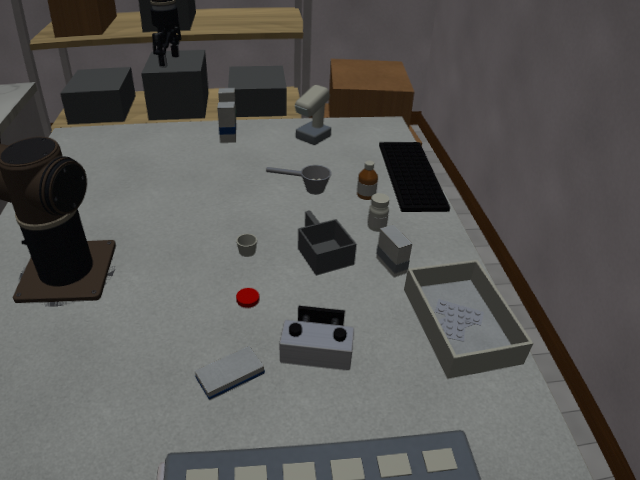

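The top view shows the scoop cup at about (160,227) with its handle end at (141,294). The canister is at (308,230) with its fin at (256,244). The dock plate is at (417,247) and its block at (455,252). The side view agrees with this layout.

```bash
cat >> h.py <<'E'
def at(W,zlo,zhi,box):
    """world xy of points with z in range inside top-image box (u0,v0,u1,v1)"""
    u0,v0,u1,v1=box; P=W[v0:v1,u0:u1].reshape(-1,3)
    return P[(P[:,2]>zlo)&(P[:,2]<zhi)]
def rect(P):
    (c,s,a)=cv2.minAreaRect((P[:,:2]*1000).astype(np.float32)); return np.round(c,1),np.round(s,1),round(a,1)
E
python3 - <<'E'
from h import *
W=np.load("top0.npy")
print("bench z",np.nanmedian(W[380:440,100:500,2]))
P=at(W,.047,.075,(270,190,350,270)); print("canister rim",rect(P),len(P),np.median(P[:,2]))
F=at(W,.045,.075,(245,230,272,256)); print("fin",rect(F),F.mean(0))
B=at(W,.045,.08,(425,205,485,300)); print("block",rect(B),len(B),np.median(B[:,2]))
B=at(W,.035,.08,(400,215,424,280)); print("plate",rect(B),len(B),np.median(B[:,2]))
S=at(W,.043,.07,(130,195,190,247)); print("scoop rim",cv2.minEnclosingCircle((S[:,:2]*1000).astype(np.float32)),len(S),np.median(S[:,2]))
H=at(W,.030,.07,(130,250,158,305)); print("handle",rect(H),len(H),np.percentile(H[:,2],[10,50,90]))
l=cv2.fitLine((H[:,:2]*1000).astype(np.float32),cv2.DIST_HUBER,0,.01,.01).ravel();print(l)
for n,b in dict(amber=(160,135,200,180),pill=(232,135,270,178),tall=(300,130,355,178),cup=(275,305,312,340),red=(355,300,395,340)).items():
    P=at(W,.01,.12,b); t=P[P[:,2]>np.percentile(P[:,2],50)]; print(n,rect(t),np.percentile(P[:,2],95))
E
```

```text
bench z 0.0003254107953967189
canister rim (array([582. ,  25.1]), array([ 96.9, 127.6]), 18.3) 662 0.05975984529234746
fin (array([558.3,  96. ]), array([14.3, 35.4]), 18.6) [0.55739664 0.09667703 0.05934275]
block (array([ 536.3, -251.6]), array([ 96.2, 131.1]), 78.1) 2159 0.056698006779351884
plate (array([ 548.3, -204.7]), array([18. , 90.6]), 77.4) 252 0.04963236045507147
scoop rim ((593.67578125, 293.2078857421875), 40.83099365234375) 469 0.05312695571136694
handle (array([506.7, 318.7]), array([14.2, 92.1]), 73.0) 355 [0.04727945 0.05075675 0.05415347]
[ 9.5086133e-01 -3.0961704e-01  5.0611755e+02  3.1780087e+02]
amber (array([726. , 257.2]), array([43. , 40.7]), 69.2) 0.10134867923987927
pill (array([726.7, 117.7]), array([41.8, 41.7]), 89.8) 0.08850883896819121
tall (array([729.8, -29.1]), array([35.9, 74.8]), 20.1) 0.08855646922733222
cup (array([408.2,  42.9]), array([45.6, 45.2]), 88.9) 0.038487669553296244
red (array([ 407.8, -115.2]), array([46.5, 44. ]), 88.8) 0.01804261644052385
```

```bash
cat >> h.py <<'E'
def down(yaw_deg):
    """tool pointing down with tool x at yaw"""
    a=np.radians(yaw_deg); x=np.array([np.cos(a),np.sin(a),0]); z=np.array([0,0,-1.])
    return R.from_matrix(np.stack([x,np.cross(z,x),z],1))
def row(pos_mm,Rt):
    s=ctrl.get_state(); R0=R.from_quat(s["tcp_rot"])
    t=R0.inv().apply(np.array(pos_mm)/1000-s["eef_pos"])*100
    return np.round(t,2).tolist()+np.round((R0.inv()*Rt).as_rotvec(),3).tolist()
def st():
    s=ctrl.get_state(); print("t",round(s["time"],2),"p",(s["eef_pos"]*1000).round(1),"z",R.from_quat(s["tcp_rot"]).as_matrix()[:,2].round(3),"F",s["contact_force"].round(1),"q",s["qpos"].round(2),"op",round(s["opening"],3),s["finger_force"])
E
python3 - <<'E'
from h import *
print(row([502.9,321.1,110],down(162.8)))
print(row([502.9,321.1,26],down(162.8)))
E
```

```text
[-39.26, -22.47, 12.04, -0.002, -0.0, 0.015]
[-39.26, -22.45, 20.44, -0.002, -0.0, 0.015]
```

```bash
python3 -m crank '[[-39.3,-22.5,12,0,0,0.015],[-39.3,-22.5,12,0,0,0.015],[-39.3,-22.5,12,0,0,0.015],[-39.3,-22.5,12,0,0,0.015],[-39.3,-22.5,12,0,0,0.015],[-39.3,-22.5,12,0,0,0.015],[-39.3,-22.5,12,0,0,0.015],[-39.3,-22.5,12,0,0,0.015],[-39.3,-22.5,12,0,0,0.015],[-39.3,-22.5,12,0,0,0.015]]' 0.5 100; python3 -m crank '[[0,0,0,0,0,0],[0,0,0,0,0,0],[0,0,0,0,0,0],[0,0,0,0,0,0]]'; python3 - <<'E'
from h import *
st();print(row([502.9,321.1,26],down(162.8)))
im,W=cloud("top");cv2.imwrite("pics/g1.png",cv2.resize(im[170:320,80:260],None,fx=3,fy=3))
E
```

```text
time: 1.1
eef_pos: [0.5051, 0.3179, 0.1094]
tcp_rot: [0.151, 0.988, -0.001, -0.001]
contact_force: [-0.6, 0.0, -0.1]
opening: 0.496
finger_force: 0.0
time: 1.5
eef_pos: [0.5027, 0.3228, 0.1118]
tcp_rot: [0.148, 0.989, 0.0, 0.0]
contact_force: [0.5, 0.1, -0.2]
opening: 0.5
finger_force: 0.0
t 1.5 p [502.7 322.8 111.8] z [ 0.001  0.    -1.   ] F [ 0.5  0.1 -0.2] q [ 0.4   0.24  1.86  0.    1.04 -0.87] op 0.5 0.0
[-0.06, -0.17, 8.58, 0.001, 0.0, 0.003]
```

View pics/g1.png

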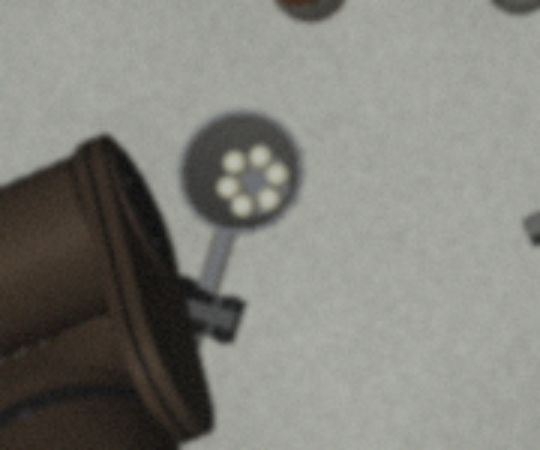

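The gripper is over the handle at crop pixel (215,310), with the bar between the fingers and the six capsules in the cup. Next I descend and close.

```bash
python3 -m crank '[[0,-0.2,3,0,0,0],[0,-0.2,6,0,0,0],[0,-0.2,8.4,0,0,0],[0,-0.2,8.4,0,0,0],[0,-0.2,8.4,0,0,0],[0,-0.2,8.4,0,0,0]]' 0.5 100; python3 -m crank '[[0,0,0,0,0,0],[0,0,0,0,0,0],[0,0,0,0,0,0],[0,0,0,0,0,0],[0,0,0,0,0,0],[0,0,0,0,0,0],[0,0,0,0,0,0]]' 0 100;  python3 -m crank '[[0,0,-1,0,0,0],[0,0,-3,0,0,0],[0,0,-6,0,0,0],[0,0,-9,0,0,0],[0,0,-12,0,0,0],[0,0,-14,0,0,0],[0,0,-14,0,0,0],[0,0,-14,0,0,0],[0,0,-14,0,0,0]]';python3 - <<'E'
from h import *
st()
im,W=cloud("side");cv2.imwrite("pics/g2.png",cv2.resize(im[60:300,180:440],None,fx=2,fy=2))
# pour pose: bar axis upstream 14 mm of canister centre, cup axis 95 ahead of the grip
c=np.array([586.4,12.0]); xs=np.array([np.cos(np.radians(-17.2)),np.sin(np.radians(-17.2))]); m=np.array([xs[1],-xs[0]])
g=c-14*m-95*xs; print("grip",g, row([*g,140],down(162.8)))
E
```

```text
time: 2.15
eef_pos: [0.5042, 0.3205, 0.0293]
tcp_rot: [0.149, 0.989, 0.001, 0.001]
contact_force: [0.7, 0.8, 0.1]
opening: 0.499
finger_force: 0.0
time: 2.85
eef_pos: [0.5033, 0.3201, 0.0279]
tcp_rot: [0.149, 0.989, 0.001, 0.0]
contact_force: [-1.5, 2.8, 4.1]
opening: 0.128
finger_force: 97.7
time: 3.75
eef_pos: [0.5014, 0.3186, 0.1645]
tcp_rot: [0.15, 0.989, -0.001, -0.002]
contact_force: [-1.0, 0.2, -2.7]
opening: 0.124
finger_force: 97.7
t 3.75 p [501.4 318.6 164.5] z [-0.005 -0.002 -1.   ] F [-1.   0.2 -2.7] q [ 0.4   0.18  1.83 -0.    1.14 -0.88] op 0.124 97.70911931991577
grip [499.7884683   53.46616182] [-7.69, -25.38, 2.51, -0.003, -0.004, 0.0]
```

View pics/g2.png

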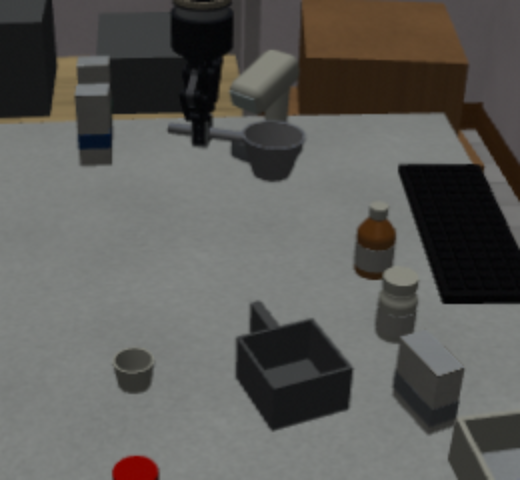

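The side crop shows the scoop held level, with the cup at about (272,145) and clear of everything. Next I carry it over the canister.

```bash
python3 -m crank '[[-0.2,-1,0,0,0,0],[-0.8,-3,0,0,0,0],[-1.5,-5.5,0,0,0,0],[-2.5,-8.5,0,0,0,0],[-3.5,-11.5,0,0,0,0],[-4.5,-14.5,0,0,0,0],[-5.5,-17.5,0.5,0,0,0],[-6.5,-20.5,1,0,0,0],[-7.2,-23,1.5,0,0,0],[-7.5,-24.5,2,0,0,0]]'; python3 -m crank '[[-0.2,-0.9,0.5,0,0,0],[-0.2,-0.9,0.5,0,0,0],[-0.2,-0.9,0.5,-0.1,0,0],[-0.2,-0.7,0.5,-0.2,0,0],[-0.2,-0.5,0.5,-0.3,0,0],[-0.2,-0.3,0.4,-0.4,0,0],[-0.2,-0.1,0.3,-0.5,0,0],[-0.2,-0.1,0.3,-0.6,0,0],[-0.2,-0.1,0.3,-0.6,0,0],[-0.2,-0.1,0.3,-0.6,0,0]]';python3 - <<'E'
from h import *
st(); s=ctrl.get_state(); M=R.from_quat(s["tcp_rot"]).as_matrix(); print(M.round(3).tolist()); print("bar",s["eef_pos"]*1000-17*M[:,2])
E
```

```text
time: 4.8
eef_pos: [0.5014, 0.0609, 0.1463]
tcp_rot: [0.15, 0.989, -0.001, -0.001]
contact_force: [-1.0, 0.6, -2.8]
opening: 0.125
finger_force: 97.9
time: 5.8
eef_pos: [0.5038, 0.0618, 0.1441]
tcp_rot: [0.143, 0.945, 0.291, 0.044]
contact_force: [0.4, 0.5, -1.0]
opening: 0.124
finger_force: 98.1
t 5.8 p [503.8  61.8 144.1] z [ 0.166  0.538 -0.827] F [ 0.4  0.5 -1. ] q [-0.37 -0.02  2.18  0.67  1.14 -1.98] op 0.124 98.11545968055725
[[-0.955, 0.245, 0.166], [0.295, 0.79, 0.538], [0.001, 0.563, -0.827]]
bar [500.97609871  52.66359323 158.13925807]
```

```bash
cat > ik.py <<'E'
from h import *
from scipy.optimize import least_squares
E_=lambda q:R.from_euler("ZYZYZ",[q[0],q[1]+q[2],q[3],q[4],q[5]])
def fk(q,p):
    h,a2,a3,L,o=p[:5]; Rt=E_(q)*R.from_euler("z",np.pi/2*np.sign(o0)) if o0 else E_(q)
    w=R.from_euler("z",q[0]).apply([a2*np.sin(q[1])+a3*np.sin(q[1]+q[2])+o,0,h+a2*np.cos(q[1])+a3*np.cos(q[1]+q[2])])
    return w+L*Rt.as_matrix()[:,2],Rt
o0=1
D=[([1.13599832,.287109194,1.57802998,0,1.2785859,-.149993758],[.18936414,.64728054,.23006441]),
([.4,.24,1.86,0,1.04,-.87],[.5027,.3228,.1118]),([.4,.18,1.83,0,1.14,-.88],[.5014,.3186,.1645])]
s=ctrl.get_state(); D.append((s["qpos"],s["eef_pos"]))
def res(p): return np.concatenate([ (fk(q,p)[0]-x)*(1 if i in(0,3) else .3) for i,(q,x) in enumerate(D)]+[(p-[.4,.45,.45,.4,0])*.003])
P=least_squares(res,[.4,.45,.45,.4,0]).x
Rm=R.from_quat(s["tcp_rot"])
for o0 in(1,-1):
    e=(fk(s["qpos"],P)[1].inv()*Rm).magnitude(); print(o0,e)
    if e<.1: break
def ik(x,Rt,q0):
    f=lambda q:np.r_[(fk(q,P)[0]-x)*5,(fk(q,P)[1].inv()*Rt).as_rotvec()]
    return least_squares(f,q0)
lim=np.array([[-2.77,2.77],[-.9,2.22],[.21,2.48],[-1.53,4.67],[.24,2.81],[-2.84,2.84]])
E
python3 - <<'E'
from ik import *
print(P.round(3),np.abs(res(P)).max())
c=np.array([586.4,12.0])/1000
for phi in(-35,-17.2,0,15,30):
    xs=np.array([np.cos(np.radians(phi)),np.sin(np.radians(phi))]); m=np.array([xs[1],-xs[0]]); g=c-.014*m-.095*xs
    q=s["qpos"]
    for a in(.6,.9,1.2,1.5,1.75,1.9):
        Rt=down(180+phi)*R.from_rotvec([-a,0,0]); x=np.r_[g,.122 if a>1 else .15]+.017*Rt.as_matrix()[:,2]
        r=ik(x,Rt,q); q=r.x; print(phi,a,q.round(2),"" if ((q>lim[:,0])&(q<lim[:,1])).all() else "OUT",round(r.cost,5))
E
```

```text
Traceback (most recent call last):
  File "ik.py", line 13, in <module>
    P=least_squares(res,[.4,.45,.45,.4,0]).x
      ~~~~~~~~~~~~~^^^^^^^^^^^^^^^^^^^^^^^
  File "ik.py", line 12, in res
    def res(p): return np.concatenate([ (fk(q,p)[0]-x)*(1 if i in(0,3) else .3) for i,(q,x) in enumerate(D)]+[(p-[.4,.45,.45,.4,0])*.003])
                                         ~~^^^^^
  File "ik.py", line 5, in fk
    h,a2,a3,L,o=p[:5]; Rt=E_(q)*R.from_euler("z",np.pi/2*np.sign(o0)) if o0 else E_(q)
                          ~~^^^
  File "ik.py", line 3, in <lambda>
    E_=lambda q:R.from_euler("ZYZYZ",[q[0],q[1]+q[2],q[3],q[4],q[5]])
                ~~~~~~~~~~~~^^^^^^^^^^^^^^^^^^^^^^^^^^^^^^^^^^^^^^^^^
  File "scipy/spatial/transform/_rotation.pyx", line 1413, in scipy.spatial.transform._rotation.Rotation.from_euler
ValueError: Expected axis specification to be a non-empty string of upto 3 characters, got ZYZYZ
```

```bash
sed -i 's/^E_=.*/E_=lambda q:R.from_euler("ZYZ",[q[0],q[1]+q[2],q[3]])*R.from_euler("YZ",[q[4],q[5]])/' ik.py
cat > run.py <<'E'
from ik import *
print(P.round(3),np.abs(res(P)).max())
c=np.array([586.4,12.0])/1000
for phi in(-35,-17.2,0,15,30):
    xs=np.array([np.cos(np.radians(phi)),np.sin(np.radians(phi))]); m=np.array([xs[1],-xs[0]]); g=c-.014*m-.095*xs
    q=s["qpos"]
    for a in(.6,.9,1.2,1.5,1.75,1.9):
        Rt=down(180+phi)*R.from_rotvec([-a,0,0]); x=np.r_[g,.122 if a>1 else .15]+.017*Rt.as_matrix()[:,2]
        r=ik(x,Rt,q); q=r.x; print(phi,a,q.round(2),"" if ((q>lim[:,0])&(q<lim[:,1])).all() else "OUT",round(r.cost,5))
E
python3 run.py
```

```text
1 4.3687832030705436e-16
[ 0.472  0.398  0.67   0.428 -0.086] 0.09146932063769733
-35 0.6 [-0.28 -0.18  2.34  0.74  0.91 -1.69]  0.0
-35 0.9 [-0.51 -0.04  2.38  1.1   1.06 -2.18]  0.0
-35 1.2 [-0.67  0.32  2.29  1.33  1.28 -2.59]  0.0
-35 1.5 [-0.74  0.67  2.14  1.42  1.55 -2.81]  0.0
-35 1.75 [-0.73  0.95  1.98  1.5   1.77 -2.92] OUT 0.0
-35 1.9 [-0.69  1.11  1.87  1.55  1.91 -2.97] OUT 0.0
-17.2 0.6 [-0.37 -0.01  2.18  0.68  1.12 -1.99]  0.0
-17.2 0.9 [-0.56  0.19  2.13  0.91  1.29 -2.32]  0.0
-17.2 1.2 [-0.68  0.52  2.01  1.05  1.47 -2.57]  0.0
-17.2 1.5 [-0.73  0.81  1.86  1.15  1.7  -2.71]  0.0
-17.2 1.75 [-0.72  1.05  1.72  1.24  1.89 -2.78]  0.0
-17.2 1.9 [-0.69  1.18  1.63  1.31  2.01 -2.8 ]  0.0
0 0.6 [-0.4   0.16  2.    0.57  1.29 -2.22]  0.0
0 0.9 [-0.54  0.39  1.89  0.74  1.47 -2.43]  0.0
0 1.2 [-0.63  0.7   1.73  0.86  1.66 -2.58]  0.0
0 1.5 [-0.66  0.96  1.57  0.97  1.87 -2.65]  0.0
0 1.75 [-0.66  1.17  1.44  1.07  2.05 -2.67]  0.0
0 1.9 [-0.64  1.29  1.36  1.15  2.15 -2.67]  0.0
15 0.6 [-0.38  0.3   1.84  0.47  1.41 -2.39]  0.0
15 0.9 [-0.49  0.55  1.68  0.61  1.62 -2.52]  0.0
15 1.2 [-0.56  0.85  1.49  0.71  1.81 -2.61]  0.0
15 1.5 [-0.58  1.11  1.31  0.83  2.03 -2.63]  0.0
15 1.75 [-0.58  1.31  1.17  0.95  2.21 -2.6 ]  0.0
15 1.9 [-0.56  1.42  1.09  1.04  2.31 -2.58]  0.0
30 0.6 [-0.35  0.43  1.68  0.37  1.52 -2.56]  0.0
30 0.9 [-0.43  0.69  1.47  0.48  1.76 -2.63]  0.0
30 1.2 [-0.48  1.    1.24  0.58  1.97 -2.66]  0.0
30 1.5 [-0.49  1.26  1.02  0.71  2.21 -2.63]  0.0
30 1.75 [-0.49  1.47  0.87  0.86  2.38 -2.55]  0.0
30 1.9 [-0.48  1.58  0.79  0.97  2.48 -2.48]  0.0
```

```bash
python3 - <<'E'
t=open("ik.py").read()
t=t.replace('h,a2,a3,L,o=p[:5];','h,a2,a3,L,o,d1,d2=p[:7];')
t=t.replace('(q[1]+q[2])+o,0,h','(q[1]+q[2])+o,d1,h').replace("return w+L*","R4=R.from_euler('ZYZ',[q[0],q[1]+q[2],q[3]])\n    return w+d2*R4.as_matrix()[:,1]+L*")
t=t.replace("(p-[.4,.45,.45,.4,0])*.003","(p-[.4,.45,.45,.3,0,.05,.05])*.003").replace("[.4,.45,.45,.4,0]).x","[.4,.45,.45,.3,0,.05,.05]).x")
open("ik.py","w").write(t)
E
python3 run.py
```

```text
1 4.3687832030705436e-16
[ 0.206  0.464  0.581  0.252 -0.021  0.094  0.007] 0.0009640269259523215
-35 0.6 [-0.3  -0.07  2.24  0.75  0.91 -1.71]  0.0
-35 0.9 [-0.41 -0.04  2.32  1.12  1.02 -2.08]  0.0
-35 1.2 [-0.49  0.12  2.37  1.43  1.21 -2.44]  0.0
-35 1.5 [-0.53  0.29  2.37  1.61  1.47 -2.66]  0.0
-35 1.75 [-0.52  0.45  2.34  1.72  1.71 -2.79]  0.0
-35 1.9 [-0.49  0.55  2.31  1.78  1.85 -2.84] OUT 0.0
-17.2 0.6 [-0.37 -0.01  2.18  0.68  1.12 -1.99]  0.0
-17.2 0.9 [-0.48  0.06  2.22  0.94  1.27 -2.24]  0.0
-17.2 1.2 [-0.56  0.23  2.24  1.14  1.43 -2.49]  0.0
-17.2 1.5 [-0.59  0.38  2.23  1.29  1.65 -2.63]  0.0
-17.2 1.75 [-0.58  0.52  2.2   1.39  1.85 -2.72]  0.0
-17.2 1.9 [-0.56  0.6   2.18  1.45  1.97 -2.76]  0.0
0 0.6 [-0.41  0.07  2.1   0.57  1.29 -2.24]  0.0
0 0.9 [-0.5   0.17  2.1   0.76  1.47 -2.4 ]  0.0
0 1.2 [-0.56  0.34  2.09  0.91  1.62 -2.55]  0.0
0 1.5 [-0.58  0.48  2.06  1.03  1.82 -2.64]  0.0
0 1.75 [-0.58  0.6   2.04  1.13  2.   -2.69]  0.0
0 1.9 [-0.56  0.67  2.03  1.19  2.1  -2.71]  0.0
15 0.6 [-0.42  0.15  2.02  0.46  1.41 -2.43]  0.0
15 0.9 [-0.49  0.26  1.98  0.61  1.61 -2.53]  0.0
15 1.2 [-0.54  0.44  1.95  0.72  1.77 -2.63]  0.0
15 1.5 [-0.55  0.57  1.92  0.83  1.97 -2.67]  0.0
15 1.75 [-0.55  0.68  1.9   0.93  2.13 -2.69]  0.0
15 1.9 [-0.54  0.74  1.89  0.99  2.23 -2.69]  0.0
30 0.6 [-0.41  0.22  1.92  0.34  1.5  -2.62]  0.0
30 0.9 [-0.46  0.36  1.86  0.45  1.72 -2.68]  0.0
30 1.2 [-0.49  0.53  1.81  0.54  1.9  -2.73]  0.0
30 1.5 [-0.51  0.66  1.77  0.64  2.1  -2.74]  0.0
30 1.75 [-0.5   0.75  1.75  0.73  2.27 -2.73]  0.0
30 1.9 [-0.49  0.8   1.75  0.79  2.37 -2.71]  0.0
```

```bash
python3 -m crank '[[0,-0.1,0.6,-0.1,0,0],[0,-0.4,1.2,-0.2,0,0],[0,-0.7,1.8,-0.3,0,0],[0,-1,2.4,-0.4,0,0],[0,-1.3,2.9,-0.5,0,0],[0,-1.3,2.9,-0.5,0,0],[0,-1.3,2.9,-0.5,0,0]]';python3 - <<'E'
from h import *
st(); s=ctrl.get_state(); M=R.from_quat(s["tcp_rot"]).as_matrix(); print("alpha",np.arccos(-M[2,2])); print("bar",s["eef_pos"]*1000-17*M[:,2])
im,W=cloud("side");cv2.imwrite("pics/g3.png",cv2.resize(im[100:360,180:440],None,fx=2.2,fy=2.2))
E
```

```text
time: 6.5
eef_pos: [0.5059, 0.0675, 0.113]
tcp_rot: [0.127, 0.844, 0.516, 0.077]
contact_force: [-0.0, 0.5, -0.6]
opening: 0.127
finger_force: 98.2
t 6.5 p [505.9  67.5 113. ] z [ 0.262  0.85  -0.456] F [-0.   0.5 -0.6] q [-0.54  0.21  2.22  1.08  1.36 -2.43] op 0.127 98.21712613105774
alpha 1.0968452936772992
bar [501.47194024  53.00562095 120.74700424]
```

View pics/g3.png

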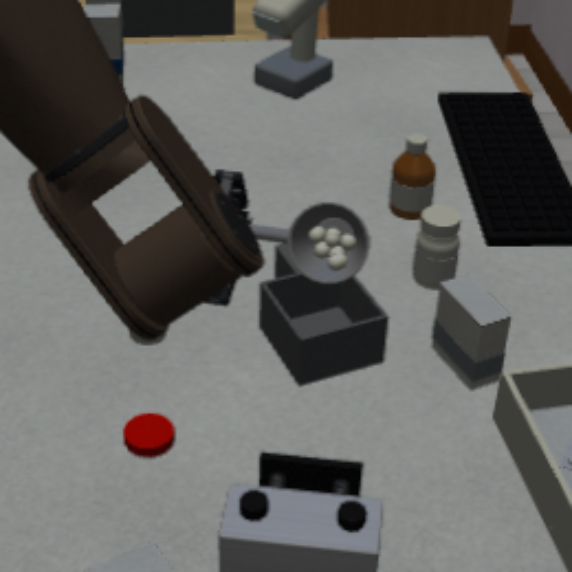

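The scoop is over the canister, with its lip at crop pixel (330,283), the canister opening centred near (320,310) and all six capsules still in the cup. Next I pour slowly.

```bash
python3 -m crank '[[0,0.2,0.3,-0.05,0,0],[0,0.4,0.5,-0.1,0,0],[0,0.5,0.5,-0.14,0,0],[0,0.6,0.5,-0.18,0,0],[0,0.6,0.5,-0.21,0,0],[0,0.7,0.5,-0.24,0,0],[0,0.7,0.5,-0.27,0,0],[0,0.8,0.4,-0.31,0,0],[0,0.8,0.4,-0.35,0,0],[0,0.9,0.4,-0.4,0,0]]';python3 -m crank '[[0,0.1,0,-0.05,0,0],[0,0.2,0,-0.1,0,0],[0,0.3,0,-0.15,0,0],[0,0.3,0,-0.2,0,0],[0,0.4,0,-0.25,0,0],[0,0.4,0,-0.25,0,0],[0,0.4,0,-0.25,0,0],[0,0.4,0,-0.25,0,0],[0,0.4,0,-0.25,0,0]]'; python3 - <<'E'
from h import *
st(); s=ctrl.get_state(); M=R.from_quat(s["tcp_rot"]).as_matrix(); print("alpha",np.arccos(-M[2,2])); print("bar",s["eef_pos"]*1000-17*M[:,2])
im,W=cloud("side");cv2.imwrite("pics/g4.png",cv2.resize(im[100:360,180:440],None,fx=2.2,fy=2.2))
E
```

```text
time: 7.55
eef_pos: [0.5081, 0.0742, 0.1194]
tcp_rot: [0.109, 0.723, 0.675, 0.102]
contact_force: [-0.5, -0.1, -1.6]
opening: 0.13
finger_force: 98.2
time: 8.45
eef_pos: [0.5081, 0.0746, 0.1236]
tcp_rot: [0.095, 0.634, 0.759, 0.115]
contact_force: [0.1, -0.2, -1.3]
opening: 0.125
finger_force: 98.3
t 8.45 p [508.1  74.6 123.6] z [0.291 0.94  0.178] F [ 0.1 -0.2 -1.3] q [-0.57  0.58  2.15  1.39  1.84 -2.73] op 0.125 98.32871317863464
alpha 1.7495713693061925
bar [503.18686795  58.58455412 120.60857662]
```

View pics/g4.png

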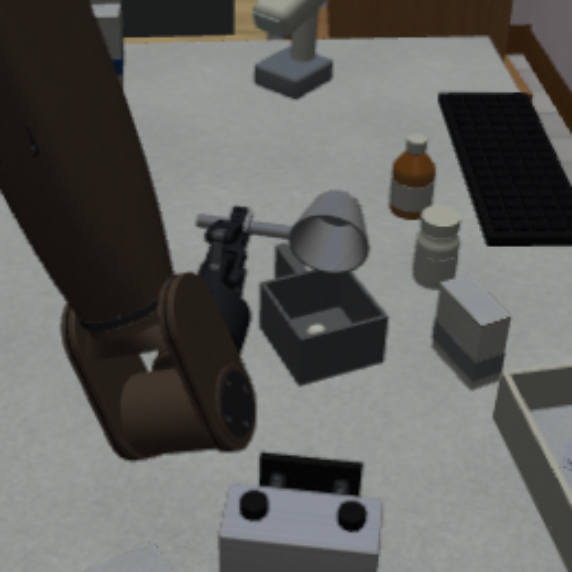

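The cup looks empty at crop pixel (335,240) and one capsule is visible in the canister at (316,328). Next I unroll, then count from above.

```bash
python3 -m crank '[[0,0.5,0.1,0.1,0,0],[0,1,0.2,0.2,0,0],[0,1.4,0.3,0.32,0,0],[0,1.7,0.3,0.44,0,0],[0,1.9,0.3,0.56,0,0],[0,1.9,0.1,0.68,0,0],[0,1.8,0,0.8,0,0],[0,1.6,-0.2,0.92,0,0],[0,1.5,-0.4,1.06,0,0],[0,1.4,-0.5,1.2,0,0]]';python3 -m crank '[[0,-0.2,0,0.1,0,0],[0,-0.4,0,0.2,0,0],[0,-0.5,0,0.3,0,0],[0,-0.7,-0.2,0.42,0,0],[0,-0.9,-0.3,0.55,0,0],[0,-0.9,-0.3,0.55,0,0],[0,-0.9,-0.3,0.55,0,0],[0,-0.9,-0.3,0.55,0,0]]'; python3 - <<'E'
from h import *
st(); print(row([501.4,318.6,165],down(162.8)))
E
```

```text
time: 9.5
eef_pos: [0.5052, 0.0673, 0.1368]
tcp_rot: [0.144, 0.952, 0.266, 0.041]
contact_force: [0.3, -0.6, -1.5]
opening: 0.123
finger_force: 98.3
time: 10.3
eef_pos: [0.5022, 0.0586, 0.1335]
tcp_rot: [0.15, 0.989, 0.001, -0.001]
contact_force: [0.3, 0.2, -1.8]
opening: 0.129
finger_force: 98.2
t 10.3 p [502.2  58.6 133.5] z [-0.001  0.002 -1.   ] F [ 0.3  0.2 -1.8] q [-0.09  0.02  2.07  0.    1.06 -1.36] op 0.129 98.15881133079529
[7.78, 24.82, -3.1, 0.001, -0.002, -0.0]
```

```bash
python3 -m crank '[[0,0,-1,0,0,0],[0.5,1.5,-2,0,0,0],[1.2,4,-3,0,0,0],[2,7,-3,0,0,0],[3,10,-3,0,0,0],[4,13,-3,0,0,0],[5,16,-3,0,0,0],[6,19,-3,0,0,0],[7,22,-3,0,0,0],[7.8,24.8,-3,0,0,0]]';python3 -m crank '[[0,0,0,0,0,0],[0,0,0,0,0,0],[0,0,0,0,0,0]]'; python3 - <<'E'
from h import *
st(); print(row([503.3,320.1,27.5],down(162.8)))
im,W=cloud("top"); crop=im[180:270,230:350]; cv2.imwrite("pics/c.png",cv2.resize(np.hstack([im[180:270,120:200],crop]),None,fx=4,fy=4))
E
```

```text
time: 11.3
eef_pos: [0.5018, 0.3196, 0.1647]
tcp_rot: [0.15, 0.989, 0.001, -0.0]
contact_force: [0.2, -0.5, -1.8]
opening: 0.129
finger_force: 98.2
time: 11.6
eef_pos: [0.5019, 0.3177, 0.1641]
tcp_rot: [0.15, 0.989, -0.0, -0.0]
contact_force: [0.7, -0.1, -2.5]
opening: 0.124
finger_force: 98.2
t 11.6 p [501.9 317.7 164.1] z [-0. -0. -1.] F [ 0.7 -0.1 -2.5] q [ 0.39  0.17  1.84  0.    1.13 -0.88] op 0.124 98.20361852645874
[-0.07, 0.27, 13.66, -0.0, -0.0, -0.001]
```

View pics/c.png

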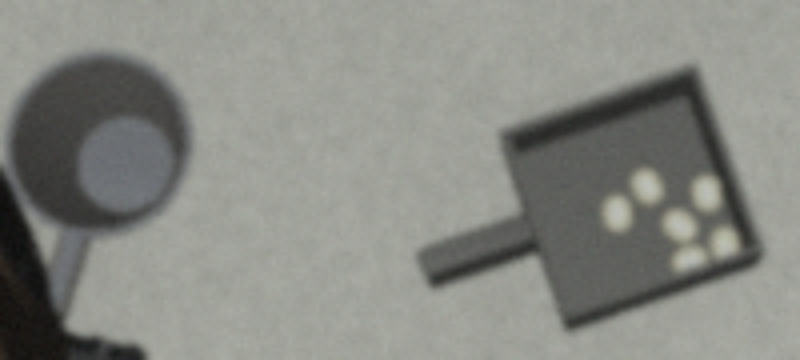

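All six capsules are in the canister, between crop pixels (617,213) and (725,242), and the scoop cup is empty at (100,145). Next I set the scoop down.

```bash
python3 -m crank '[[0,0.2,2,0,0,0],[0,0.2,5,0,0,0],[0,0.2,8,0,0,0],[0,0.2,10.5,0,0,0],[0,0.2,12,0,0,0],[0,0.2,13,0,0,0],[0,0.2,13.4,0,0,0],[0,0.2,13.6,0,0,0],[0,0.2,13.6,0,0,0],[0,0.2,13.6,0,0,0]]'; python3 - <<'E'
from h import *
st()
E
python3 -m crank '[[0,0,0,0,0,0],[0,0,0,0,0,0],[0,0,0,0,0,0]]' 0.124 20; python3 -m crank '[[0,0,0,0,0,0],[0,0,0,0,0,0],[0,0,0,0,0,0],[0,0,0,0,0,0],[0,0,0,0,0,0]]' 0.5; python3 - <<'E'
from h import *
st()
E
```

```text
time: 12.65
eef_pos: [0.5035, 0.3211, 0.0294]
tcp_rot: [0.149, 0.989, 0.001, 0.001]
contact_force: [0.6, -0.6, -1.0]
opening: 0.13
finger_force: 98.3
t 12.65 p [503.5 321.1  29.4] z [ 0.003  0.001 -1.   ] F [ 0.6 -0.6 -1. ] q [ 0.4   0.36  1.89 -0.    0.89 -0.87] op 0.13 98.34940910339355
time: 12.95
eef_pos: [0.5031, 0.3211, 0.0288]
tcp_rot: [0.149, 0.989, 0.001, 0.001]
contact_force: [0.5, 0.0, 1.5]
opening: 0.127
finger_force: 92.6
time: 13.45
eef_pos: [0.5022, 0.3207, 0.0279]
tcp_rot: [0.149, 0.989, -0.0, -0.0]
contact_force: [-0.0, -0.4, -0.4]
opening: 0.501
finger_force: 0.0
t 13.45 p [502.2 320.7  27.9] z [-0. -0. -1.] F [-0.  -0.4 -0.4] q [ 0.4   0.36  1.89 -0.    0.89 -0.87] op 0.501 0.0
```

```bash
python3 -m crank '[[0,0,-2,0,0,0],[0,0,-5,0,0,0],[0,0,-8,0,0,0],[0,0,-11,0,0,0],[0,0,-13,0,0,0],[0,0,-13,0,0,0],[0,0,-13,0,0,0]]'; python3 - <<'E'
from h import *
im,W=cloud("top")
P=at(W,.05,.075,(240,190,350,270)); c,sz,a=rect(P); print("canister+fin",c,sz,a,len(P))
F=at(W,.05,.075,(245,225,275,258)); print("fin",rect(F))
S=at(W,.043,.07,(130,195,190,247)); print("scoop rim",cv2.minEnclosingCircle((S[:,:2]*1000).astype(np.float32)),np.median(S[:,2]))
st(); xc=np.radians(-71.6); o=np.array([586.4,12]); g=o-80*np.array([np.cos(xc),np.sin(xc)]); print(g,row([*g,120],down(108.4)),row([*g,27],down(108.4)))
E
```

```text
time: 14.15
eef_pos: [0.5021, 0.3206, 0.1576]
tcp_rot: [0.149, 0.989, -0.0, -0.0]
contact_force: [-0.4, -0.3, -0.7]
opening: 0.497
finger_force: 0.0
canister+fin [577.4  38.7] [ 96.9 156.1] 18.2 760
fin (array([559.1,  93.3]), array([14.7, 41.2]), 16.7)
scoop rim ((593.0333251953125, 293.3501281738281), 41.04816818237305) 0.05291970881094732
t 14.2 p [501.5 320.3 156.4] z [-0.002 -0.001 -1.   ] F [-0.3  0.9 -0.6] q [ 0.4   0.19  1.84 -0.    1.12 -0.87] op 0.498 0.0
[561.14807704  87.91008093] [-12.57, -20.44, 3.65, -0.002, -0.001, 0.95] [-12.59, -20.42, 12.95, -0.002, -0.001, 0.95]
```

```bash
python3 -m crank '[[-1,-2,0,0,0,0.1],[-3,-5,0.5,0,0,0.2],[-5,-8,1,0,0,0.32],[-7,-11.5,1.5,0,0,0.44],[-9,-15,2,0,0,0.56],[-11,-18,2.5,0,0,0.68],[-12,-20,3,0,0,0.8],[-12.6,-20.4,3.7,0,0,0.92],[-12.6,-20.4,3.7,0,0,0.95],[-12.6,-20.4,3.7,0,0,0.95]]'; python3 -m crank '[[0,0,0,0,0,0],[0,0,0,0,0,0],[0,0,0,0,0,0]]'; python3 - <<'E'
from h import *
st(); print(row([561.1,88,27],down(108.3)))
E
```

```text
time: 15.2
eef_pos: [0.5613, 0.0887, 0.1193]
tcp_rot: [0.585, 0.811, -0.001, -0.001]
contact_force: [-0.0, 0.0, 0.3]
opening: 0.497
finger_force: 0.0
time: 15.5
eef_pos: [0.5624, 0.0892, 0.1213]
tcp_rot: [0.584, 0.812, 0.0, 0.0]
contact_force: [0.4, 0.2, 0.2]
opening: 0.504
finger_force: 0.0
t 15.5 p [562.4  89.2 121.3] z [ 0.  0. -1.] F [0.4 0.2 0.2] q [-0.02  0.17  1.93  0.    1.04 -0.34] op 0.504 0.0
[-0.08, -0.17, 9.43, 0.0, 0.0, 0.003]
```

```bash
python3 -m crank '[[-0.1,-0.2,3,0,0,0],[-0.1,-0.2,6,0,0,0],[-0.1,-0.2,8.5,0,0,0],[-0.1,-0.2,9.4,0,0,0],[-0.1,-0.2,9.4,0,0,0],[-0.1,-0.2,9.4,0,0,0],[-0.1,-0.2,9.4,0,0,0]]'; python3 -m crank '[[0,0,0,0,0,0],[0,0,0,0,0,0],[0,0,0,0,0,0],[0,0,0,0,0,0],[0,0,0,0,0,0],[0,0,0,0,0,0],[0,0,0,0,0,0]]' 0 60;  python3 - <<'E'
from h import *
st()
xd=np.array([-.212,-.977]); f=np.array([548.8,-195.8])
# fin grip point, given TCP offset; stage with front 15mm before plate
for gap in (15,0,-10,-17): 
    g=f-(50+80+gap)*xd; print(gap,g,row([*g,27],down(77.8)))
E
```

```text
time: 16.2
eef_pos: [0.5624, 0.0871, 0.0289]
tcp_rot: [0.585, 0.811, 0.001, 0.001]
contact_force: [-0.4, 0.2, 0.1]
opening: 0.498
finger_force: 0.0
time: 16.9
eef_pos: [0.5613, 0.087, 0.0282]
tcp_rot: [0.585, 0.811, 0.0, 0.0]
contact_force: [-2.6, -0.3, 5.7]
opening: 0.156
finger_force: 59.2
t 16.9 p [561.3  87.   28.2] z [ 0.001 -0.    -1.   ] F [-2.6 -0.3  5.7] q [-0.02  0.31  1.96 -0.    0.87 -0.35] op 0.156 59.19803023338318
15 [579.54  -54.135] [-13.97, -2.72, 0.12, 0.001, 0.0, 0.534]
0 [576.36 -68.79] [-15.26, -3.49, 0.12, 0.001, 0.0, 0.534]
-10 [574.24 -78.56] [-16.12, -4.0, 0.12, 0.001, 0.0, 0.534]
-17 [572.756 -85.399] [-16.72, -4.35, 0.12, 0.001, 0.0, 0.534]
```

```bash
python3 -m crank '[[-0.5,-0.1,-0.05,0,0,0.02],[-1.5,-0.3,-0.05,0,0,0.06],[-3,-0.6,-0.05,0,0,0.11],[-4.5,-0.9,-0.05,0,0,0.17],[-6,-1.2,-0.05,0,0,0.23],[-7.5,-1.5,-0.05,0,0,0.29],[-9,-1.8,-0.05,0,0,0.35],[-10.5,-2.1,-0.05,0,0,0.41],[-12,-2.4,-0.05,0,0,0.47],[-13,-2.6,-0.05,0,0,0.52]]'; python3 -m crank '[[-1,0,0,0,0,0.02],[-1,0,0,0,0,0.02],[-1,0,0,0,0,0.02],[-1,0,0,0,0,0.02]]'; python3 - <<'E'
from h import *
st()
im,W=cloud("top"); cv2.imwrite("pics/d.png",cv2.resize(im[190:340,280:500],None,fx=3,fy=3)); np.save("d.npy",W)
P=at(W,.053,.068,(320,190,405,300)); print("canister?",rect(P),len(P))
E
```

```text
time: 17.9
eef_pos: [0.578, -0.046, 0.0282]
tcp_rot: [0.775, 0.631, 0.001, 0.0]
contact_force: [0.5, 3.0, 4.8]
opening: 0.157
finger_force: 58.9
time: 18.3
eef_pos: [0.5756, -0.0558, 0.028]
tcp_rot: [0.78, 0.626, -0.001, 0.001]
contact_force: [-0.8, -5.2, 5.9]
opening: 0.155
finger_force: 59.1
t 18.3 p [575.6 -55.8  28. ] z [ 0.001 -0.003 -1.   ] F [-0.8 -5.2  5.9] q [-0.27  0.33  1.94 -0.    0.87 -0.05] op 0.155 59.13093030452728
canister? (array([ 553.9, -159.9]), array([37.6, 97.5]), 78.3) 98
```

View pics/d.png

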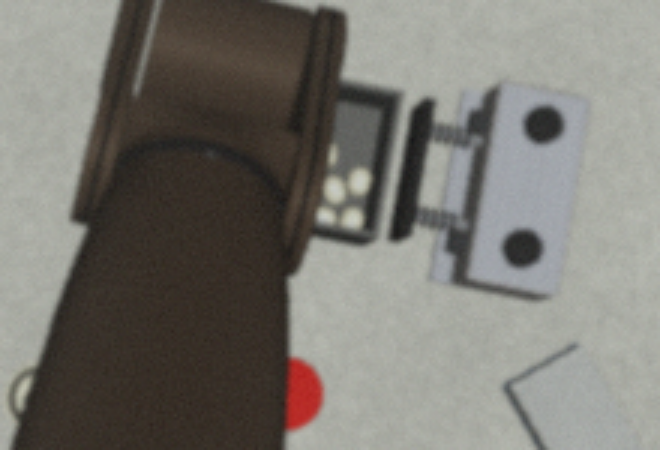

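The canister front, at crop x of about 385, faces the plate at about 405. They look parallel, with a gap near 15 mm. I'll measure the lateral offset from this same image.

```bash
python3 - <<'E'
from h import *
W=np.load("d.npy")
B=at(W,.05,.064,(432,205,485,300)); rb=rect(B); print("block",rb)
P=at(W,.044,.054,(408,215,424,280)); rp=rect(P); print("plate top",rp,len(P))
C=at(W,.053,.068,(320,190,405,300)); rc=rect(C); print("can",rc)
a=np.radians(-102.0); x=np.array([np.cos(a),np.sin(a)]); y=np.array([-x[1],x[0]])
for n,Q in(("block",B),("plate",P),("can",C)):
    u=Q[:,:2]*1000@x; v=Q[:,:2]*1000@y; print(n,"along",np.percentile(u,[0.5,99.5]).round(1),"lat",np.percentile(v,[1,99]).round(1),np.percentile(v,[1,99]).mean().round(1))
s=ctrl.get_state();print("tcp along/lat",s["eef_pos"][:2]@x*1000,s["eef_pos"][:2]@y*1000, "tool x yaw",np.degrees(np.arctan2(*R.from_quat(s["tcp_rot"]).as_matrix()[[1,0],0])))
E
```

```text
block (array([ 532.5, -269.2]), array([ 60.4, 131. ]), 77.0)
plate top (array([ 549.5, -193.6]), array([29.8, 89.4]), 87.2) 218
can (array([ 553.9, -159.9]), array([37.6, 97.5]), 78.3)
block along [122.7 182. ] lat [512.9 640.8] 576.9
plate along [54.9 86.2] lat [533.6 621.3] 577.4
can along [22.3 59.7] lat [526.5 623.3] 574.9
tcp along/lat -65.21721774227883 574.5689554518474 tool x yaw 77.54624588508923
```

```bash
python3 -m crank '[[-0.4,0,0,0,0,0],[-0.8,0.05,0,0,0,0],[-1.2,0.1,0,0,0,0],[-1.2,0.1,0,0,0,0],[-1.2,0.1,0,0,0,0]]'; python3 - <<'E'
from h import *
st()
E
python3 -m crank '[[-0.2,0,0,0,0,0],[-0.4,0,0,0,0,0],[-0.6,0,0,0,0,0],[-0.8,0,0,0,0,0],[-1,0,0,0,0,0],[-1,0,0,0,0,0],[-1,0,0,0,0,0],[-1,0,0,0,0,0]]'
cat > m.py <<'E'
from h import *
st(); s=ctrl.get_state()
im,W=cloud("top")
a=np.radians(-102.5); x=np.array([np.cos(a),np.sin(a)]); y=np.array([-x[1],x[0]])
V=(W[...,:2]*1000); 
C=at(W,.055,.068,(320,190,425,300)); B=at(W,.05,.064,(438,205,485,300)); P=at(W,.046,.0535,(395,215,432,280))
for n,Q in(("block",B),("plate",P),("can",C)):
    u=Q[:,:2]*1000@x; v=Q[:,:2]*1000@y; print(n,"along",np.percentile(u,[1,50,99]).round(1),"lat",np.percentile(v,[1,99]).round(1),len(Q),rect(Q)[2])
print("F along",s["contact_force"][:2]@x,"tcp",s["eef_pos"][:2]@x*1000,s["eef_pos"][:2]@y*1000)
E
python3 m.py
```

```text
time: 18.85
eef_pos: [0.574, -0.0646, 0.0282]
tcp_rot: [0.78, 0.625, 0.001, -0.001]
contact_force: [1.4, 3.1, 8.0]
opening: 0.152
finger_force: 59.5
t 18.85 p [574.  -64.6  28.2] z [ 0.001  0.002 -1.   ] F [1.4 3.1 8. ] q [-0.29  0.33  1.94  0.    0.88 -0.07] op 0.152 59.45825815200806
time: 19.65
eef_pos: [0.5721, -0.0736, 0.0282]
tcp_rot: [0.78, 0.625, 0.002, -0.001]
contact_force: [2.7, 6.7, 8.1]
opening: 0.155
finger_force: 59.5
t 19.65 p [572.1 -73.6  28.2] z [ 0.001  0.003 -1.   ] F [2.7 6.7 8.1] q [-0.31  0.32  1.94  0.    0.87 -0.09] op 0.155 59.47903633117676
block along [118.3 145.1 176.6] lat [513.9 642.1] 1840 77.1
plate along [44.6 80.4 84.8] lat [527.4 622.5] 179 76.9
can along [42.6 72.6 76.8] lat [527.  623.4] 211 76.7
F along -7.159092866165277 tcp -51.988074761625896 574.4518196033234
```

```bash
python3 -m crank '[[-0.2,0,-0.05,0,0,0],[-0.4,0,-0.05,0,0,0],[-0.6,0,-0.05,0,0,0],[-0.8,0,-0.05,0,0,0],[-1,0,-0.05,0,0,0],[-1,0,-0.05,0,0,0],[-1,0,-0.05,0,0,0],[-1,0,-0.05,0,0,0]]';python3 m.py
```

```text
time: 20.5
eef_pos: [0.57, -0.0823, 0.0282]
tcp_rot: [0.78, 0.625, 0.002, -0.001]
contact_force: [3.9, 10.9, 5.3]
opening: 0.152
finger_force: 59.1
t 20.5 p [570.  -82.3  28.2] z [ 0.002  0.005 -1.   ] F [ 3.9 10.9  5.3] q [-0.32  0.32  1.94  0.01  0.87 -0.11] op 0.152 59.11488711833954
block along [118.2 145.3 176.3] lat [514.2 641.8] 1848 77.6
plate along [56.9 89.3 93.8] lat [527.1 622.4] 181 74.7
can along [53.3 81.4 86.3] lat [526.8 622.9] 163 75.6
F along -11.496900569182957 tcp -43.01736490870058 574.33733418932
```

```bash
python3 -m crank '[[-0.1,0,0,0,0,0],[-0.1,0,0,0,0,0],[-0.1,0,0,0,0,0],[-0.1,0,0,0,0,0],[-0.1,0,0,0,0,0],[-0.1,0,0,0,0,0],[-0.1,0,0,0,0,0],[-0.1,0,0,0,0,0]]';python3 m.py; python3 - <<'E'
from h import *
im,W=cloud("side");cv2.imwrite("pics/f.png",im[90:440,150:450])
E
```

```text
time: 21.35
eef_pos: [0.5699, -0.0829, 0.0282]
tcp_rot: [0.78, 0.625, 0.003, -0.002]
contact_force: [4.1, 10.1, 4.6]
opening: 0.158
finger_force: 59.2
t 21.35 p [569.9 -82.9  28.2] z [ 0.002  0.006 -1.   ] F [ 4.1 10.1  4.6] q [-0.32  0.32  1.94  0.01  0.87 -0.11] op 0.158 59.17417109012604
block along [118.3 145.2 176.1] lat [514.1 641.8] 1844 77.4
plate along [60.1 89.8 94.2] lat [526.9 622.9] 192 75.9
can along [54.2 81.7 86.4] lat [526.9 623. ] 155 75.3
F along -10.732076915478503 tcp -42.38990440538208 574.3277004577941
```

View pics/f.png

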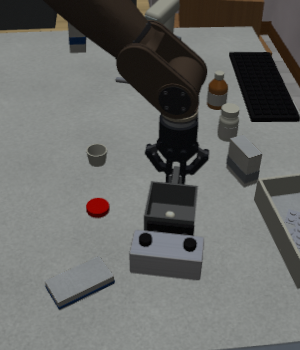

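The side view shows the canister at (170,205) square against the plate, with the fingers on its fin and the other items unmoved. The push is about 9–10 N, so I'm handing the job in.

```bash
python3 -c "
from plant import ctrl
print(ctrl.sign_off())"
```

```text
the job is handed in; nothing more can be done
None
```

I handed the job in with all six capsules in the canister, the empty scoop upright on the bench and let go, and the canister held by its fin, square and near-centred on the stop plate at an estimated 9–10 N; the hand-in gave no verdict.

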